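# Check-weigh a soap bar and sort it

### The arm

A 6-joint arm with a two-finger parallel gripper is mounted at the origin on the work surface. World frame = base frame: x ahead of the robot, y to its left, z up, the work surface at z = 0. Lengths are in m, angles in rad, forces in N, time in s.
With the tool pointing down it reaches from about 0.375 to 0.975 m from the base axis. Payload 3.8 kg.
Tool frame: the origin (TCP) lies on the centre line of the jaws, within the pads' length; the fingertips stand 25 mm ahead of it and the grasp point (between the pads) lies 6 mm ahead of it; z points along the fingers, y is the line along which they close (so a half turn about z gives the same grasp; the last joint's range is limited). The gripper opens to 85 mm and grips with 20 to 120 N. Pads are 22 mm wide; open, the fingers measure 114 mm over their backs; the gripper's body (76 mm by 85 mm) begins 54 mm behind the grasp point. The pads swing forward as they close: fully open they stand 13 mm farther back than shut.
Start: joints at [-1.377, 0.264, 1.604, -0, 1.274, -0.037], TCP at [0.154, -0.657, 0.256] pointing down, gripper open.
Joint ranges: [-2.63, 2.63], [-0.94, 2.18], [0.31, 2.57], [-1.31, 4.45], [0, 2.66], [-2.55, 2.55]. Speed limits (rad/s): [2.57, 2.57, 3.14, 3.14, 3.14, 3.14].

### API

Orientations are given as a rotation vector (axis times angle).
In Python, from workcell import bot gives the robot as it stands. The module is installed in compiled form; this text tells all that it offers.
- The arm moves only by the tool play_rows, never from a script. Its argument "commands" is a list that holds one entry, the list of rows, each a list of 7 numbers: the shift along the tool's x, y, z as a fraction of full scale, then the turn, a rotation vector about the tool's x, y, z as a fraction of full scale, then the closure, from -1 (fully open) to 1 (shut). A call has 1 to 8 rows; each row is the pose to reach, as a shift and turn from the pose commanded when the call began, along the tool's axes at that moment, turning the shorter way round; what a row does not reach only later rows make up. Full scale, the value 1, is 60 cm for a shift and 180 degrees for a turn. A row lasts 1/10 s, in which the tool goes at most 50 mm and 8.59 degrees, less where a joint would pass 70% of its speed; a pose out of reach is approached as far as the arm can. A call with a number of a shift or a turn outside -1 to 1 is refused whole. A call with a gripper value outside its range is refused whole. The fingers move at their own pace and stop on an object; "force" is the grip in N (left out, the last holds). Time passes only in rows, so rows that repeat a pose let the fingers close. It gives the time, the measured TCP pose, the force, the opening and the grip force at its end, in the units of the state.
- bot.read_state(): the state, without advancing time (a new reading comes with each control period).
- bot.read_camera(name): name is "scene" or "top" or "wrist"; returns the picture (480x640x3 uint8, blue, green, red); there is no depth.
- bot.camera_params(name): a dict with "fov_y" (degrees; the focal length in pixels is half the picture's height over the tangent of half this angle, whatever the lens; pixels are square), "cx", "cy" (the principal point, pixels), "rvec" (rotation vector, rad) and "tvec" (3), from world to camera coordinates, as OpenCV has them. Camera axes: x right, y down, z forward; pixel columns grow to the right and rows downward; lengths in m; the calibration is good to about 2 mm. The wrist camera is an equidistant fisheye: a pixel r from the principal point sees the ray r / f radians off the axis. A picture is of the moment at which its call begins: read the wrist's pose just before it. camera_params takes no time and is no camera call; for the wrist camera it gives the pose at the moment of the call.
- bot.finish_job(): hands the job in; it is judged then, once.
The state is a dict: "time": time; "q": joint angles; "joint_vel": joint speeds; "joint_torque": joint torques, N m; "tool_pos": TCP position; "tcp_rot": TCP orientation; "wrist_force": force on the tool from outside, world axes, zero at the start; "torque": the same for the moment, N m; "width": opening from 0.0 (shut) to 1.0 (fully open); "grip_force": force on a finger pad.
Only numpy, scipy, OpenCV 4.12 (cv2) and the standard library are available. Lean on these libraries where they do the work, as an engineer would, in place of code of your own. Each camera call takes 0.05 s, during which the arm holds its last target. There are 200 camera calls.

### The job

Weigh the full-size rectangular soap bar on the empty pan of the balance: let go and wait for the beam to settle against the brass weight on the other pan. If the bar outweighs the brass (its pan sinks below the brass's pan) lay it flat in the shallow wooden drying tray; if it is lighter (its pan stays the higher one) lay it flat in the deeper plastic tub. If the two balance almost level, either will do.

Things in the scene. Friction and masses are not known exactly. Their poses are not given: they have to be found in the camera images.
- bar: The soap bar to weigh: a rectangular orange block 80 mm long (own x), 40 wide (y), 36 high (z), lying flat on the bench, long side roughly away from the robot. Origin: centre of its underside. Weight 84 to 156 g. A round soap (60 mm across, 24 high) and a thin offcut (55 x 40 x 12 mm) lie beside it, and a wooden stamp elsewhere: none of them is part of the job.
- pan_top (a point): Centre of the top face of the balance's empty right-hand (-y) pan: a flat, rimless steel disc, 140 mm across, always horizontal, 100 mm above the bench when the beam is level, 121 at its upper stop (as when empty), 79 at its lower. The other pan, 320 mm to the left, has the fixed 120 g brass weight. 3 g of difference moves this pan 12 mm off level, 5 g to a stop; it settles 3 s after letting go.
- rack: Shallow wooden drying tray for full-weight bars, fixed to the bench, 180 mm (x) x 170 mm (y) outside, 22 mm high, walls 8 mm thick, inner floor 8 mm above its underside. Origin: centre of its underside, on the bench. On the left or the right.
- tub: Deeper smooth-walled grey plastic tub for light bars, fixed to the bench, 170 mm (x) x 160 mm (y) outside, 60 mm high, walls 4 mm thick, inner floor 4 mm above its underside. Origin: centre of its underside, on the bench. On the opposite side from the wooden tray.
Things that resemble listed ones, but are neither listed nor needed, are in the scene too. Leave any pink or purple look-alike of the bar alone.

How it is judged:
On the way:
1. the bar lies flat on the balance pan, let go, and has come to rest (linear speed of bar below 0.02 m/s and contact force between bar and the arm below 0.05 N and contact force between bar and the fingers below 0.05 N and angle between bar's own z axis and vertical below 0.17 rad and horizontal distance between bar and pan_top below 0.05 m and z of bar in the frame of pan_top between -0.004 and 0.005 m), for 0.5 s.
At the end, for the whole second after the job is handed in: The bar lies flat (within 10 degrees, as it started), at rest and let go, on the inner floor, its centre within 75 mm of the middle of the right container: the wooden tray if it weighs over 123 g, the plastic tub if under 117 g, either one in between (judged by its weight on the floor) (((linear speed of bar below 0.02 m/s and contact force between bar and the arm below 0.05 N and contact force between bar and the fingers below 0.05 N and angle between bar's own z axis and vertical below 0.17 rad and horizontal distance between bar and rack below 0.075 m and z of bar in the frame of rack between 0.004 and 0.013 m and contact force between bar and rack above 1.148 N) or (linear speed of bar below 0.02 m/s and contact force between bar and the arm below 0.05 N and contact force between bar and the fingers below 0.05 N and angle between bar's own z axis and vertical below 0.17 rad and horizontal distance between bar and tub below 0.075 m and z of bar in the frame of tub between 0 and 0.009 m and contact force between bar and tub between 0.5 and 1.207 N))); the robot touches nothing.
It also fails if it takes over 69 s, if anything falls off the work surface, if the arm or the gripper's body presses on something with over 40 N, if the wrist force passes 120 N, or if a joint passes its speed limit or range.

## Working session

There is one attempt and no reset: what is moved stays moved. The work goes in short steps, Python scripts to look and compute and a tool call to move; the robot and the scene stay as the last step left them, time stands still between calls to the robot, and variables do not carry over. Pictures are saved under pics/ and viewed, at most 10 in all, crops included, and the job is handed in when it is done.

Besides the shell and the picture viewer there is one more tool, called after "Emit:" in YAML: its name, and indented under it one key for each argument. play_rows: Moves the arm, as the interface text tells. Its arguments: {"type":"object","properties":{"commands":{"type":"array"},"force":{"type":"number"}},"required":["commands"]}

```bash
mkdir -p pics; cat > h.py <<'E'
from workcell import bot
import numpy as np, cv2
def ray(cam,u,v,P=None):
    p=P or bot.camera_params(cam); f=240/np.tan(np.radians(p['fov_y'])/2)
    R=cv2.Rodrigues(np.array(p['rvec'],float))[0]; t=np.array(p['tvec'],float)
    x,y=(u-p['cx'])/f,(v-p['cy'])/f
    if cam=='wrist':
        r=np.hypot(x,y); d=np.array([x/r*np.sin(r),y/r*np.sin(r),np.cos(r)]) if r>0 else np.array([0,0,1.])
    else: d=np.array([x,y,1.])
    return -R.T@t, R.T@d
def onz(cam,u,v,z,P=None):
    o,d=ray(cam,u,v,P); return o+d*(z-o[2])/d[2]
E
python3 - <<'E'
from h import *
for c in('top','scene'):
    cv2.imwrite(f'pics/{c}0.png',bot.read_camera(c))
    o,d=ray(c,320,240); print(c,o,d)
s=bot.read_state();print(s['time'],s['tool_pos'],s['tcp_rot'])
E
```

```text
top [ 0.47228999 -0.01520521  1.06799174] [ 0.08162779 -0.00317195 -0.99671576]
scene [0.96660609 0.595742   0.85716526] [-0.36828195 -0.5625534  -0.74029983]
0.1 [ 0.15428612 -0.65650912  0.25506525] [-3.11867069e+00 -3.61529265e-01  2.78031757e-04]
```

View pics/top0.png

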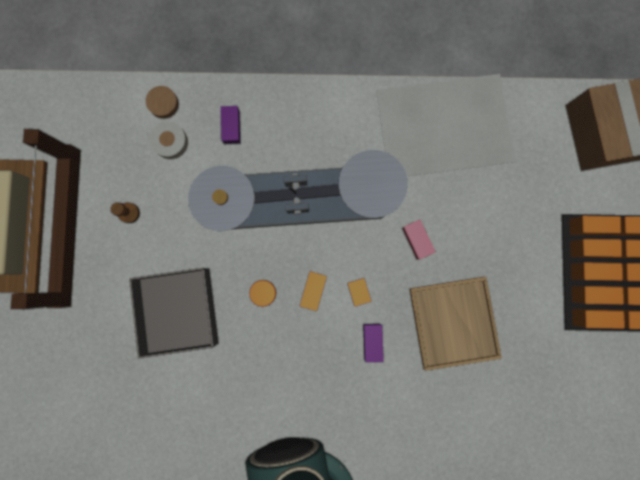

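View pics/scene0.png

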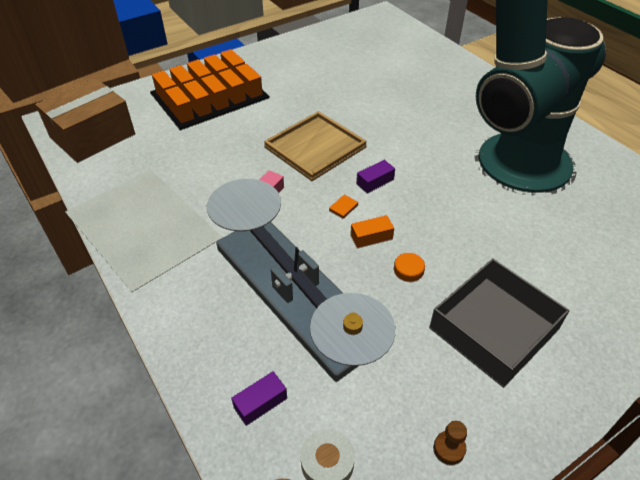

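The top view shows the bar at about (313,291), the offcut at (359,292) and the round soap at (262,293). The empty pan is at (373,184), the tray at (455,323) and the tub at (174,312). The scene view agrees with this and shows the right pan standing high.

```bash
python3 - <<'E'
from h import *
im=cv2.imread('pics/top0.png'); hsv=cv2.cvtColor(im,cv2.COLOR_BGR2HSV)
P=bot.camera_params('top')
m=cv2.inRange(hsv,(8,140,90),(22,255,255)); 
for c in cv2.findContours(m,0,2)[0]:
    if cv2.contourArea(c)<150: continue
    (u,v),wh,a=cv2.minAreaRect(c)
    if not(240<u<400 and 250<v<330): continue
    z=.036 if abs(u-313)<20 else .02
    B=np.array([onz('top',*q,z,P)[:2] for q in cv2.boxPoints(((u,v),wh,a))])
    e=B-np.roll(B,1,0); L=np.linalg.norm(e,axis=1); k=L.argmax()
    print('px',u,v,'ctr',B.mean(0).round(4),'L',L[:2].round(4),'ang',np.degrees(np.arctan2(e[k][1],e[k][0])).round(1))
# pan: circle fit by Hough
g=cv2.medianBlur(cv2.cvtColor(im,cv2.COLOR_BGR2GRAY),3)
C=cv2.HoughCircles(g,cv2.HOUGH_GRADIENT,1.0,100,param1=80,param2=18,minRadius=29,maxRadius=39)
for u,v,r in C[0]:
    if 130<v<240 and 180<u<420:
        for z in(.079,.121): print('pan',u,v,r,z,onz('top',u,v,z,P).round(4),'R',(onz('top',u+r,v,z,P)-onz('top',u,v,z,P))[:2].round(3))
for n,z,cs in(('rack',.022,[(410,289),(486,277),(500,357),(425,369)]),('tub',.06,[(131,279),(209,268),(217,345),(139,357)])):
    B=np.array([onz('top',*q,z,P)[:2] for q in cs]); print(n,B.mean(0).round(3),np.linalg.norm(B-np.roll(B,1,0),axis=1).round(3))
s=bot.read_state(); R=cv2.Rodrigues(np.array(s['tcp_rot']))[0]; print(R.round(3))
W=bot.camera_params('wrist'); Rw=cv2.Rodrigues(np.array(W['rvec'],float))[0]; print('wristcam in tool',(R.T@(-Rw.T@np.array(W['tvec'])-s['tool_pos'])).round(3),(R.T@Rw.T).round(2).tolist())
E
```

```text
px 262.0 293.0 ctr [0.4393 0.1067] L [0.0523 0.0528] ang -89.0
px 358.94866943359375 291.7080993652344 ctr [ 0.446  -0.1058] L [0.047  0.0328] ang -162.3
px 312.7735595703125 290.79241943359375 ctr [ 0.4466 -0.0048] L [0.0331 0.0726] ang -14.9
pan 221.5 199.5 33.8 0.079 [0.6352 0.1906 0.079 ] R [ 0.001 -0.071]
pan 221.5 199.5 33.8 0.121 [0.6283 0.1819 0.121 ] R [ 0.001 -0.068]
pan 372.5 182.5 34.0 0.079 [ 0.677 -0.127  0.079] R [ 0.001 -0.072]
pan 372.5 182.5 34.0 0.121 [ 0.6683 -0.1223  0.121 ] R [ 0.001 -0.069]
rack [ 0.383 -0.316] [0.174 0.169 0.174 0.164]
tub [0.398 0.286] [0.164 0.167 0.162 0.164]
[[ 0.973  0.229 -0.   ]
 [ 0.229 -0.973  0.002]
 [ 0.    -0.002 -1.   ]]
wristcam in tool [ 0.069 -0.    -0.118] [[0.0, -0.96, -0.27], [1.0, -0.0, 0.0], [-0.0, -0.27, 0.96]]
```

Emit:
play_rows:
  commands:
    - [[0.724,-0.945,0.01,0,0,0.156,-1],[0.724,-0.945,0.01,0,0,0.156,-1],[0.724,-0.945,0.01,0,0,0.156,-1],[0.724,-0.945,0.01,0,0,0.156,-1],[0.724,-0.945,0.01,0,0,0.156,-1],[0.724,-0.945,0.01,0,0,0.156,-1],[0.724,-0.945,0.01,0,0,0.156,-1],[0.724,-0.945,0.01,0,0,0.156,-1]]
  force: 40

```text
time: 0.9
tool_pos: [0.3187, -0.2903, 0.2526]
tcp_rot: [-3.115, 0.407, -0.0]
wrist_force: [1.2, -1.2, 0.3]
width: 1.0
grip_force: 0.0
```

```bash
cat >> h.py <<'E'
def go(x,y,z,yaw):
    "shift/turn fractions from the present pose to TCP (x,y,z), tool down, tool x at yaw deg"
    s=bot.read_state(); R=cv2.Rodrigues(np.array(s['tcp_rot']))[0]; a=np.radians(yaw)
    T=np.array([[np.cos(a),np.sin(a),0],[np.sin(a),-np.cos(a),0],[0,0,-1]])
    print(round(s['time'],2),'at',np.round(s['tool_pos'],4),'q',np.round(s['q'],2),'row',(R.T@(np.array([x,y,z])-s['tool_pos'])/.6).round(4),(cv2.Rodrigues(R.T@T)[0].ravel()/np.pi).round(4))
E
python3 -c "
from h import *
go(.447,-.005,.20,-14.9)"
```

```text
0.9 at [ 0.3187 -0.2903  0.2526] q [-0.8  -0.21  2.1   0.    1.26  1.03] row [ 0.0844 -0.5145  0.0877] [-0.0001 -0.      0.    ]
```

Emit:
play_rows:
  commands:
    - [[0.084,-0.514,0.088,0,0,0,-1],[0.084,-0.514,0.088,0,0,0,-1],[0.084,-0.514,0.088,0,0,0,-1],[0.084,-0.514,0.088,0,0,0,-1],[0.084,-0.514,0.088,0,0,0,-1],[0.084,-0.514,0.088,0,0,0,-1],[0.084,-0.514,0.088,0,0,0,-1],[0.084,-0.514,0.088,0,0,0,-1]]

```text
time: 1.7
tool_pos: [0.4463, -0.0049, 0.1991]
tcp_rot: [-3.116, 0.399, 0.003]
wrist_force: [0.5, -0.4, 0.4]
width: 0.998
grip_force: 0.0
```

```bash
python3 - <<'E'
from h import *
go(.447,-.005,.03,-14.9)
P=bot.camera_params('wrist'); im=bot.read_camera('wrist'); cv2.imwrite('pics/w1.png',im)
m=cv2.inRange(cv2.cvtColor(im,cv2.COLOR_BGR2HSV),(5,140,90),(22,255,255))
for c in cv2.findContours(m,0,2)[0]:
    if cv2.contourArea(c)<300: continue
    (u,v),wh,a=cv2.minAreaRect(c)
    B=np.array([onz('wrist',*q,.036,P)[:2] for q in cv2.boxPoints(((u,v),wh,a))])
    e=B-np.roll(B,1,0); L=np.linalg.norm(e,axis=1); k=L.argmax()
    print('px',u,v,'ctr',B.mean(0).round(4),'L',L[:2].round(4),'ang',np.degrees(np.arctan2(e[k][1],e[k][0])).round(1))
E
```

```text
1.7 at [ 0.4463 -0.0049  0.1991] q [-0.07 -0.13  2.13  0.    1.14  1.76] row [ 1.800e-03 -1.000e-04  2.819e-01] [-0.      0.0006  0.0016]
px 200.5 259.5 ctr [0.4439 0.0999] L [0.0553 0.053 ] ang 77.2
px 320.5 223.5 ctr [ 0.4474 -0.0048] L [0.0781 0.0371] ang 166.3
px 434.7800598144531 190.28189086914062 ctr [ 0.4519 -0.0995] L [0.0502 0.0355] ang -160.3
px 10.5 76.0 ctr [0.6722 0.2485] L [0.0383 0.035 ] ang -11.6
```

View pics/w1.png

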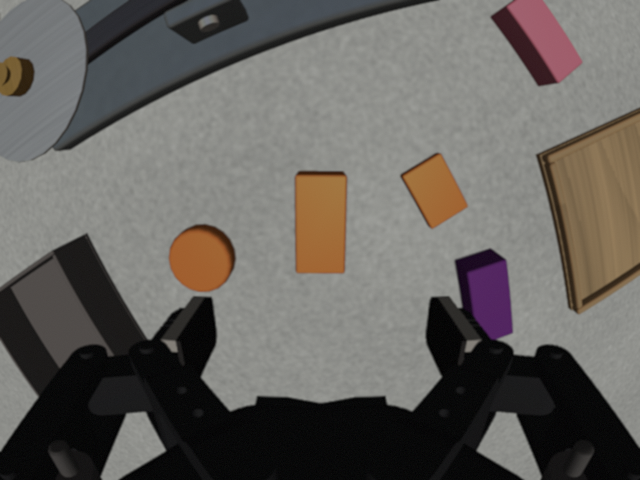

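The wrist picture shows the bar upright between the open fingers at about (320,223). The round soap (200,259) and the offcut (435,190) are clear of the fingers, so I'm descending now.

Emit:
play_rows:
  commands:
    - [[0.001,0,0.283,0,0,0.001,-1],[0.001,0,0.283,0,0,0.001,-1],[0.001,0,0.283,0,0,0.001,-1],[0.001,0,0.283,0,0,0.001,-1],[0.001,0,0.283,0,0,0.001,-1],[0.001,0,0.283,0,0,0.001,1],[0.001,0,0.283,0,0,0.001,1],[0.001,0,0.283,0,0,0.001,1]]
  force: 40

```text
time: 2.55
tool_pos: [0.449, -0.0078, 0.0325]
tcp_rot: [-3.114, 0.412, -0.007]
wrist_force: [0.1, -0.2, 0.9]
width: 0.514
grip_force: 0.0
```

Emit:
play_rows:
  commands:
    - [[0,0,0,0,0,0,1],[0,0,0,0,0,0,1],[0,0,0,0,0,0,1],[0,0,0,0,0,0,1]]

```text
time: 2.95
tool_pos: [0.4491, -0.0076, 0.0325]
tcp_rot: [3.115, -0.411, 0.007]
wrist_force: [-0.6, -1.1, 6.6]
width: 0.463
grip_force: 41.9
```

Emit:
play_rows:
  commands:
    - [[0,0,-0.35,0,0,0,1],[0,0,-0.35,0,0,0,1],[0,0,-0.35,0,0,0,1],[0,0,-0.35,0,0,0,1],[0,0,-0.35,0,0,0,1],[0,0,-0.35,0,0,0,1]]

```text
time: 3.55
tool_pos: [0.4488, -0.0074, 0.2438]
tcp_rot: [-3.114, 0.411, -0.011]
wrist_force: [-0.7, 0.3, -0.9]
width: 0.457
grip_force: 41.0
```

```bash
python3 - <<'E'
from h import *
s=bot.read_state();print(s['width'],s['grip_force'])
go(.669,-.122,.235,-15)
P=bot.camera_params('wrist'); im=bot.read_camera('wrist'); cv2.imwrite('pics/w2.png',im)
E
```

```text
0.4571422014527539 40.99860191345215
3.55 at [ 0.4488 -0.0074  0.2438] q [-0.07 -0.17  2.08 -0.    1.22  1.76] row [0.4039 0.0894 0.0173] [-0.0004 -0.0023 -0.0001]
```

View pics/w2.png

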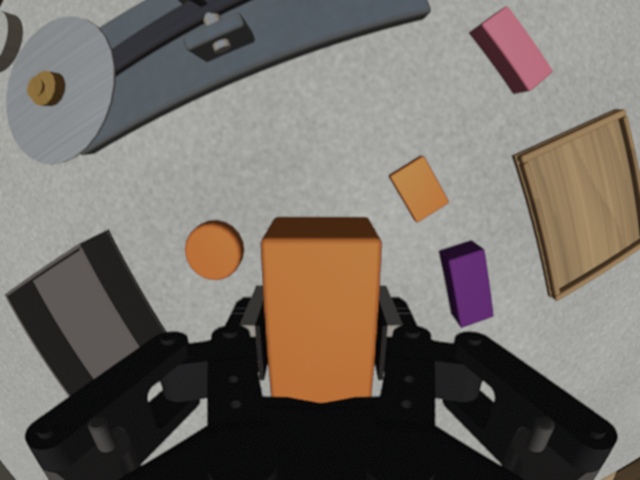

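The bar is held straight in the middle of the jaws, at about (320,320). Next I carry it over the pan.

Emit:
play_rows:
  commands:
    - [[0.404,0.09,0.017,0,-0.002,0,1],[0.404,0.09,0.017,0,-0.002,0,1],[0.404,0.09,0.017,0,-0.002,0,1],[0.404,0.09,0.017,0,-0.002,0,1],[0.404,0.09,0.017,0,-0.002,0,1],[0.404,0.09,0.017,0,-0.002,0,1],[0.404,0.09,0.017,0,-0.002,0,1],[0.404,0.09,0.017,0,-0.002,0,1]]

```text
time: 4.4
tool_pos: [0.6651, -0.1217, 0.2274]
tcp_rot: [-3.113, 0.411, 0.017]
wrist_force: [-0.9, 0.7, -1.1]
width: 0.462
grip_force: 40.9
```

```bash
python3 - <<'E'
from h import *
go(.669,-.122,.156,-15)
P=bot.camera_params('wrist'); im=bot.read_camera('wrist'); cv2.imwrite('pics/w3.png',im)
E
```

```text
4.4 at [ 0.6651 -0.1217  0.2274] q [-0.22  0.29  1.62  0.    1.24  1.61] row [ 0.0077 -0.0012  0.119 ] [ 0.      0.0036 -0.0002]
```

View pics/w3.png

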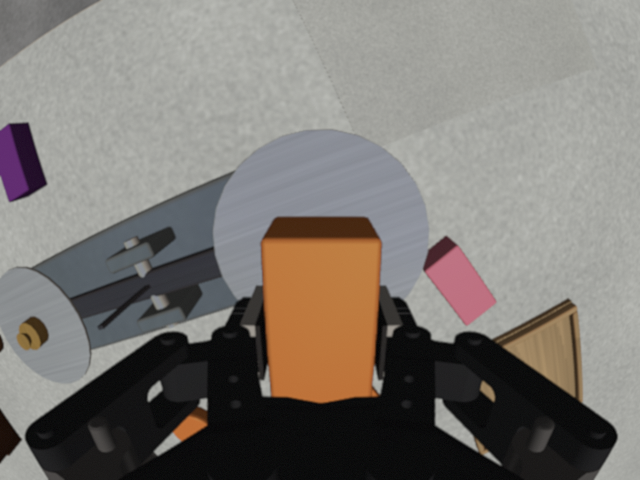

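Emit:
play_rows:
  commands:
    - [[0.007,0,0.07,0,0.003,0,1],[0.007,0,0.1,0,0.003,0,1],[0.007,0,0.116,0,0.003,0,1],[0.007,0,0.116,0,0.003,0,1],[0.007,0,0.116,0,0.003,0,1]]

```text
time: 4.95
tool_pos: [0.671, -0.1231, 0.1621]
tcp_rot: [3.114, -0.41, 0.008]
wrist_force: [-0.1, -0.1, 0.2]
width: 0.462
grip_force: 40.9
```

```bash
python3 - <<'E'
from h import *
go(.669,-.122,.154,-15)
im=bot.read_camera('scene'); cv2.imwrite('pics/s2.png',cv2.resize(im[120:420,140:460],None,fx=2,fy=2))
P=bot.camera_params('wrist')
E
```

```text
4.95 at [ 0.671  -0.1231  0.1621] q [-0.22  0.34  1.68 -0.    1.11  1.61] row [-0.0037 -0.0009  0.0134] [-0.     -0.0016 -0.0001]
```

View pics/s2.png

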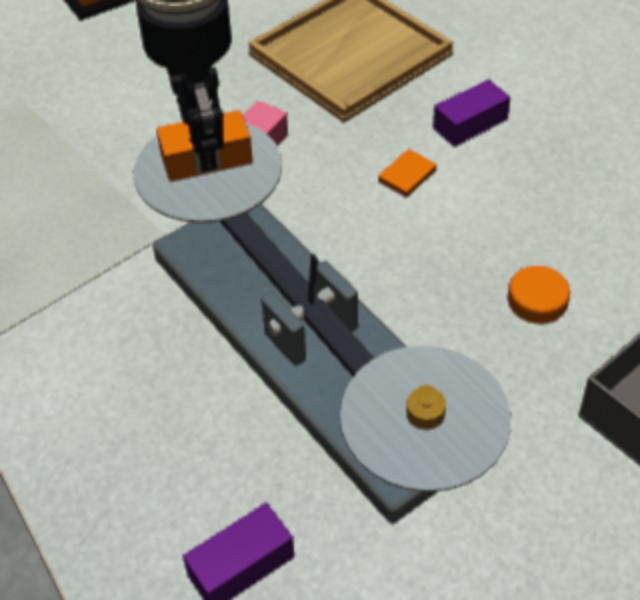

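The bar is centred just above the right-hand pan, at (205,150) in the crop. I lower it the last few millimetres.

Emit:
play_rows:
  commands:
    - [[-0.002,0,0.004,0,0,0,1],[-0.002,0,0.008,0,0,0,1],[-0.002,0,0.011,0,0,0,1],[-0.002,0,0.011,0,0,0,1],[-0.002,0,0.011,0,0,0,1]]

```text
time: 5.5
tool_pos: [0.6695, -0.1231, 0.1537]
tcp_rot: [3.114, -0.411, 0.004]
wrist_force: [0.6, 0.3, -0.8]
width: 0.462
grip_force: 40.9
```

Emit:
play_rows:
  commands:
    - [[0,0,0.002,0,0,0,1],[0,0,0.002,0,0,0,0],[0,0,0.002,0,0,0,-0.3],[0,0,0.002,0,0,0,-0.6],[0,0,0.002,0,0,0,-1],[0,0,0.002,0,0,0,-1],[0,0,0.002,0,0,0,-1],[0,0,0.002,0,0,0,-1]]

```text
time: 6.3
tool_pos: [0.6696, -0.123, 0.1527]
tcp_rot: [3.114, -0.411, 0.005]
wrist_force: [0.3, -0.8, -0.2]
width: 1.004
grip_force: 0.0
```

Emit:
play_rows:
  commands:
    - [[0,0,-0.1,0,0,0,-1],[0,0,-0.17,0,0,0,-1],[0,0,-0.17,0,0,0,-1],[0,0,-0.17,0,0,0,-1],[0,0,-0.17,0,0,0,-1],[0,0,-0.17,0,0,0,-1],[0,0,-0.17,0,0,0,-1],[0,0,-0.17,0,0,0,-1]]

```text
time: 7.1
tool_pos: [0.6686, -0.1229, 0.253]
tcp_rot: [3.114, -0.411, 0.001]
wrist_force: [-0.7, -0.1, -0.1]
width: 0.998
grip_force: 0.0
```

Emit:
play_rows:
  commands:
    - [[0,0,0,0,0,0,-1],[0,0,0,0,0,0,-1],[0,0,0,0,0,0,-1],[0,0,0,0,0,0,-1],[0,0,0,0,0,0,-1],[0,0,0,0,0,0,-1],[0,0,0,0,0,0,-1],[0,0,0,0,0,0,-1]]

```text
time: 7.9
tool_pos: [0.6692, -0.1229, 0.2548]
tcp_rot: [3.114, -0.411, 0.005]
wrist_force: [-0.5, 0.5, 1.0]
width: 1.003
grip_force: 0.0
```

Emit:
play_rows:
  commands:
    - [[0,0,0,0,0,0,-1],[0,0,0,0,0,0,-1],[0,0,0,0,0,0,-1],[0,0,0,0,0,0,-1],[0,0,0,0,0,0,-1],[0,0,0,0,0,0,-1],[0,0,0,0,0,0,-1],[0,0,0,0,0,0,-1]]

```text
time: 8.7
tool_pos: [0.6692, -0.123, 0.2547]
tcp_rot: [3.114, -0.411, 0.005]
wrist_force: [0.0, 0.4, 0.6]
width: 1.0
grip_force: 0.0
```

Emit:
play_rows:
  commands:
    - [[0,0,0,0,0,0,-1],[0,0,0,0,0,0,-1],[0,0,0,0,0,0,-1],[0,0,0,0,0,0,-1],[0,0,0,0,0,0,-1],[0,0,0,0,0,0,-1],[0,0,0,0,0,0,-1],[0,0,0,0,0,0,-1]]

```text
time: 9.5
tool_pos: [0.6692, -0.123, 0.2547]
tcp_rot: [3.114, -0.411, 0.005]
wrist_force: [-0.6, 0.9, 0.0]
width: 1.001
grip_force: 0.0
```

```bash
python3 - <<'E'
from h import *
go(.669,-.122,.154,-15)
im=bot.read_camera('scene'); cv2.imwrite('pics/s3full.png',im); cv2.imwrite('pics/s3.png',cv2.resize(im[120:420,140:460],None,fx=2,fy=2))
P=bot.camera_params('wrist'); im=bot.read_camera('wrist'); cv2.imwrite('pics/w4.png',im)
m=cv2.inRange(cv2.cvtColor(im,cv2.COLOR_BGR2HSV),(5,140,90),(22,255,255))
for c in cv2.findContours(m,0,2)[0]:
    if cv2.contourArea(c)<300: continue
    (u,v),wh,a=cv2.minAreaRect(c)
    for z in(.079,.1,.121):
        B=np.array([onz('wrist',*q,z+.036,P)[:2] for q in cv2.boxPoints(((u,v),wh,a))])
        e=B-np.roll(B,1,0); L=np.linalg.norm(e,axis=1); k=L.argmax()
        print('z',z,'px',u,v,'ctr',B.mean(0).round(4),'L',L[:2].round(4),'ang',np.degrees(np.arctan2(e[k][1],e[k][0])).round(1))
E
```

```text
9.5 at [ 0.6692 -0.123   0.2547] q [-0.22  0.27  1.6  -0.    1.27  1.62] row [-0.0013 -0.0015  0.1678] [ 0.     -0.001  -0.0002]
z 0.079 px 355.32000732421875 387.2599792480469 ctr [ 0.5292 -0.1165] L [0.0456 0.028 ] ang 15.3
z 0.1 px 355.32000732421875 387.2599792480469 ctr [ 0.546  -0.1184] L [0.0419 0.0257] ang 15.3
z 0.121 px 355.32000732421875 387.2599792480469 ctr [ 0.5628 -0.1204] L [0.0382 0.0235] ang 15.3
z 0.079 px 43.500003814697266 331.0000305175781 ctr [0.6461 0.1722] L [0.0268 0.0338] ang -71.8
z 0.1 px 43.500003814697266 331.0000305175781 ctr [0.6534 0.1468] L [0.0246 0.0311] ang -71.8
z 0.121 px 43.500003814697266 331.0000305175781 ctr [0.6607 0.1213] L [0.0224 0.0283] ang -71.8
z 0.079 px 321.0 251.5 ctr [ 0.655  -0.1192] L [0.0935 0.0448] ang 166.4
z 0.1 px 321.0 251.5 ctr [ 0.6615 -0.1209] L [0.0859 0.0412] ang 166.4
z 0.121 px 321.0 251.5 ctr [ 0.6681 -0.1227] L [0.0783 0.0375] ang 166.4
```

View pics/s3.png

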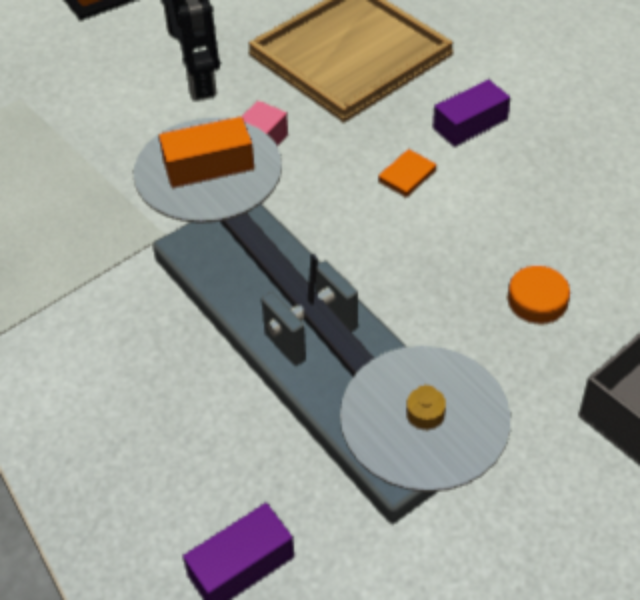

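View pics/w4.png

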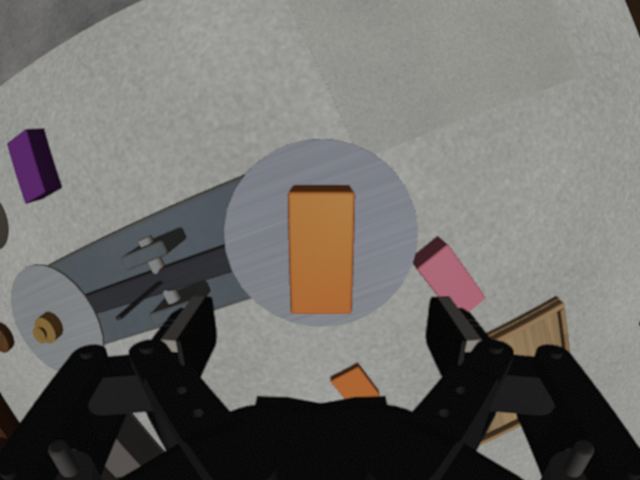

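The pan has not sunk. The bar's size in the wrist view fits a pan height of 0.121 m, so the bar is lighter than the brass and goes in the tub. I regrasp it, at (321,251) in the wrist picture.

Emit:
play_rows:
  commands:
    - [[0,0,0.08,0,0,0,-1],[0,0,0.13,0,0,0,-1],[0,0,0.166,0,0,0,-1],[0,0,0.166,0,0,0,-1],[0,0,0.166,0,0,0,1],[0,0,0.166,0,0,0,1],[0,0,0.166,0,0,0,1],[0,0,0.166,0,0,0,1]]
  force: 40

```text
time: 10.4
tool_pos: [0.6707, -0.1233, 0.1571]
tcp_rot: [3.114, -0.411, 0.01]
wrist_force: [1.5, -0.4, 1.3]
width: 0.457
grip_force: 47.2
```

Emit:
play_rows:
  commands:
    - [[0,0,0,0,0,0,1],[0,0,0,0,0,0,1],[0,0,0,0,0,0,1],[0,0,-0.07,0,0,0,1],[0,0,-0.15,0,0,0,1],[0,0,-0.15,0,0,0,1],[0,0,-0.15,0,0,0,1],[0,0,-0.15,0,0,0,1]]

```text
time: 11.2
tool_pos: [0.6682, -0.1227, 0.2434]
tcp_rot: [3.114, -0.411, 0.0]
wrist_force: [0.3, -0.6, -1.6]
width: 0.456
grip_force: 47.1
```

```bash
python3 - <<'E'
from h import *
go(.398,.286,.22,8)
im=cv2.imread('pics/top0.png')
P=bot.camera_params('top')
cs=[(131,279),(209,268),(217,345),(139,357)]
B=np.array([onz('top',*q,.06,P)[:2] for q in cs]);d=B[0]-B[3];print(np.degrees(np.arctan2(d[1],d[0])))
E
```

```text
11.2 at [ 0.6682 -0.1227  0.2434] q [-0.22  0.28  1.61 -0.    1.25  1.61] row [-0.6116 -0.5411  0.0388] [ 0.00e+00 -1.00e-04 -1.28e-01]
8.841607540724274
```

Emit:
play_rows:
  commands:
    - [[-0.612,-0.541,0.03,0,0,-0.128,1],[-0.612,-0.541,0.03,0,0,-0.128,1],[-0.612,-0.541,0.03,0,0,-0.128,1],[-0.612,-0.541,0.03,0,0,-0.128,1],[-0.612,-0.541,0.03,0,0,-0.128,1],[-0.612,-0.541,0.03,0,0,-0.128,1],[-0.612,-0.541,0.03,0,0,-0.128,1],[-0.612,-0.541,0.03,0,0,-0.128,1]]

```text
time: 12.0
tool_pos: [0.4459, 0.2111, 0.227]
tcp_rot: [3.132, 0.218, -0.002]
wrist_force: [0.9, 1.7, -0.7]
width: 0.455
grip_force: 47.0
```

```bash
python3 - <<'E'
from h import *
go(.398,.286,.18,8.5)
E
```

```text
12.0 at [0.4459 0.2111 0.227 ] q [ 0.39 -0.06  2.02 -0.    1.19  1.83] row [-0.0616 -0.1349  0.0781] [ 0.0007  0.0004 -0.0029]
```

Emit:
play_rows:
  commands:
    - [[-0.062,-0.135,0.078,0,0,0,1],[-0.062,-0.135,0.078,0,0,0,1],[-0.062,-0.135,0.078,0,0,0,1],[-0.062,-0.135,0.078,0,0,0,1],[-0.062,-0.135,0.078,0,0,0,1]]

```text
time: 12.5
tool_pos: [0.4008, 0.2847, 0.1818]
tcp_rot: [3.132, 0.219, 0.003]
wrist_force: [0.6, -1.2, -0.9]
width: 0.461
grip_force: 47.0
```

```bash
python3 - <<'E'
from h import *
go(.398,.286,.043,8.5)
cv2.imwrite('pics/w5.png',bot.read_camera('wrist'))
E
```

```text
12.5 at [0.4008 0.2847 0.1818] q [ 0.57 -0.02  2.07 -0.    1.1   2.  ] row [-0.0048 -0.0034  0.2314] [ 0.0007 -0.0006 -0.0028]
```

View pics/w5.png

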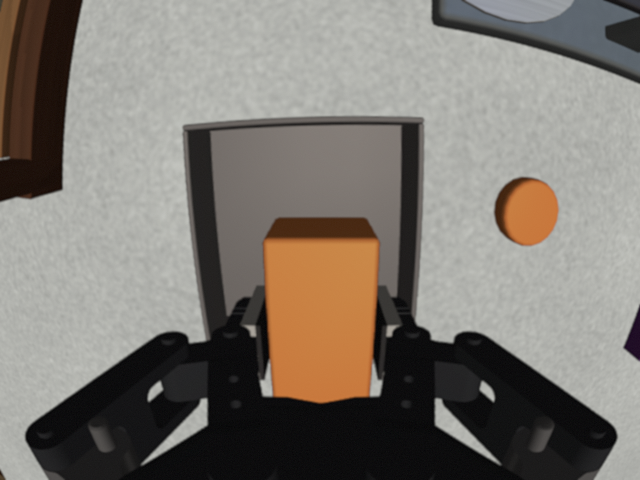

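The tub's inner walls are at columns 225 and 400, and the bar is centred at 320, so it sits about 5 mm to the right. I correct that as I lower it.

Emit:
play_rows:
  commands:
    - [[-0.005,-0.011,0.07,0,0,0,1],[-0.005,-0.011,0.13,0,0,0,1],[-0.005,-0.011,0.18,0,0,0,1],[-0.005,-0.011,0.21,0,0,0,1],[-0.005,-0.011,0.225,0,0,0,1],[-0.005,-0.011,0.225,0,0,0,1],[-0.005,-0.011,0.225,0,0,0,1]]

```text
time: 13.25
tool_pos: [0.3987, 0.2914, 0.0485]
tcp_rot: [3.134, 0.217, 0.007]
wrist_force: [-0.2, -0.2, -0.0]
width: 0.458
grip_force: 47.1
```

Now down about 8 mm in small steps, then release.

Emit:
play_rows:
  commands:
    - [[0,0,0.004,0,0,0,1],[0,0,0.008,0,0,0,1],[0,0,0.011,0,0,0,1],[0,0,0.011,0,0,0,1]]

```text
time: 13.65
tool_pos: [0.3975, 0.2916, 0.0411]
tcp_rot: [3.133, 0.22, 0.006]
wrist_force: [-0.5, 0.7, -0.5]
width: 0.458
grip_force: 47.2
```

Emit:
play_rows:
  commands:
    - [[0,0,0.002,0,0,0,1],[0,0,0.002,0,0,0,0],[0,0,0.002,0,0,0,-0.5],[0,0,0.002,0,0,0,-1],[0,0,0.002,0,0,0,-1],[0,0,0.002,0,0,0,-1],[0,0,0.002,0,0,0,-1]]

```text
time: 14.35
tool_pos: [0.3973, 0.2914, 0.0396]
tcp_rot: [3.133, 0.219, 0.004]
wrist_force: [-0.4, -0.1, 0.2]
width: 1.003
grip_force: 0.0
```

Emit:
play_rows:
  commands:
    - [[0,0,-0.1,0,0,0,-1],[0,0,-0.2,0,0,0,-1],[0,0,-0.3,0,0,0,-1],[0,0,-0.3,0,0,0,-1],[0,0,-0.3,0,0,0,-1],[0,0,-0.3,0,0,0,-1],[0,0,-0.3,0,0,0,-1],[0,0,-0.3,0,0,0,-1]]

```text
time: 15.15
tool_pos: [0.3956, 0.2908, 0.2174]
tcp_rot: [3.131, 0.219, -0.001]
wrist_force: [-0.0, -1.1, -0.8]
width: 1.002
grip_force: 0.0
```

```bash
python3 - <<'E'
from h import *
go(.398,.286,.2,8.5)
cv2.imwrite('pics/w6.png',bot.read_camera('wrist'))
E
```

```text
15.15 at [0.3956 0.2908 0.2174] q [ 0.58 -0.06  2.03 -0.    1.17  2.02] row [0.0029 0.0083 0.029 ] [ 0.0009  0.0003 -0.0028]
```

View pics/w6.png

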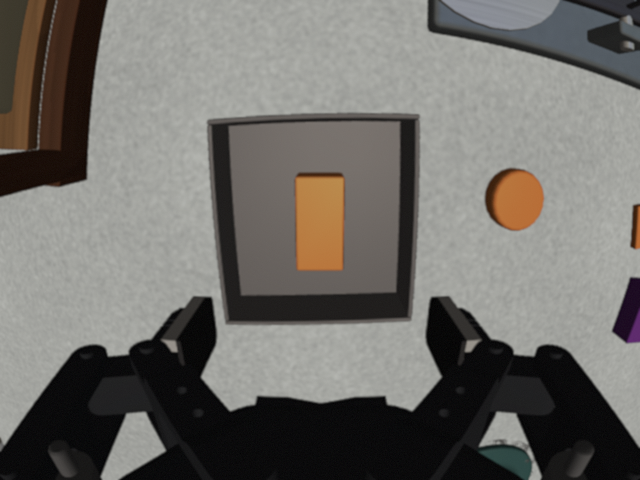

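The bar lies flat at (320,222), close to the middle of the tub floor, and the gripper is clear of it.

```bash
python3 -c "
from workcell import bot
print(bot.finish_job())"
```

```text
the job is handed in; nothing more can be done
None
```

The bar was lighter than the brass (its pan stayed at the upper stop), so I laid it flat near the middle of the plastic tub and handed the job in at about 15 s; no verdict was returned.

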